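# Add a slotted weight to the tension hanger

## Task

The weight hanger for the textile's tension line stands on the conservation table with one slotted steel disc on it. Pick up the loose slotted disc of the same diameter and hang it too: put it over the stem, lying flat on the first disc, with its slot pointing the opposite way to the first disc's slot so that neither can slide off. The smaller slotted disc and the disc with a closed hole are not wanted.

Things in the scene. Friction and masses are not known exactly. Their poses are not given: they have to be found in the camera images.
- disc: loose plain steel disc to be hung, flat on the table: 60 mm diameter, 15 mm thick, 0.25 kg. A parallel slot 20 mm wide runs from the rim to 10 mm past the centre. Origin: disc centre, on the underside; z up, x along the slot out of its open mouth, which starts facing away from the robot within 45 degrees. Grip from above across the 60 mm, on the round sides left and right of the slot.
- slot_mouth (a point): the middle of the open mouth of the loose disc's slot, on its rim: 30 mm from the disc's centre along its x, at half its thickness (7.5 mm above its underside).
- hung_disc: the slotted disc already on the hanger: loose, same shape and size as the other, lying flat on the brass tray round the stem, underside 56 mm and top 71 mm above the table. Origin: disc centre, on the underside; z up, x out of its slot's mouth, which faces the robot within 45 degrees.
- hanger: weight hanger, fixed: dark steel foot 90 mm across, column, brass tray 68 mm across with its top 56 mm above the table, and an upright plain brass stem of 8 mm diameter through the middle, with a rounded top 101 mm above the table and nothing above it. Origin: on the stem's axis at table height; z up. With two discs on, the stack's top is at 86 mm.
Not all that is in view belongs to the job. Several things have the shape of the hanger; the one meant has the colours described above. Leave any green or pink look-alike of the hung_disc alone.

How it is judged:
By the outcome, as a careful person would: the job done as asked, in the order asked, and still so for the second after the job is handed in, with the robot touching nothing.
It also fails if it takes over 38 s, if anything falls off the work surface, if the arm or the gripper's body presses on something with over 40 N, if the wrist force passes 120 N, or if a joint passes its speed limit or range.

## Robot

A 6-joint arm with a two-finger parallel gripper is mounted at the origin on the work surface. World frame = base frame: x ahead of the robot, y to its left, z up, the work surface at z = 0. Lengths are in mm, angles in rad, forces in N, time in s.
With the tool pointing down it reaches from about 350 to 975 mm from the base axis. Payload 7.1 kg.
Tool frame: the origin (TCP) lies on the front face of the gripper's body, between the roots of the fingers; the fingertips stand 80 mm ahead of it and the grasp point (between the pads) lies 61 mm ahead of it; z points along the fingers, y is the line along which they close (so a half turn about z gives the same grasp; the last joint's range is limited). The gripper opens to 88 mm and grips with 3 to 60 N. Pads are 20 mm wide; open, the fingers measure 115 mm over their backs; the gripper's body (75 mm by 178 mm) begins 61 mm behind the grasp point.
Start: joints at [-1.164, 0.423, 1.63, -0, 1.089, -0.019], TCP at [258.171, -569.169, 302.675] pointing down, gripper open.
Joint ranges: [-3, 3], [-0.9, 2.11], [0.09, 2.58], [-1.31, 4.45], [0.11, 2.69], [-2.54, 2.54]. Speed limits (rad/s): [2.39, 2.39, 3.01, 3.14, 3.14, 3.14].

## Interface

Orientations are given as a rotation vector (axis times angle).
In Python, from workcell import readout, vision, close_job gives the robot as it stands.
- The arm moves only by the tool servo_tool, never from a script. Its argument "plan" is a list that holds one entry, the list of rows, each a list of 7 numbers: the gripper command: -1 is fully open, 1 is shut, values between are in proportion, then the shift along the world's x, y, z in units of 40 mm (1.0 is 40 mm), then the turn, a rotation vector about the world's x, y, z in units of 5 degrees (1.0 is 5 degrees). A call has 1 to 5 rows; each row shifts and turns the commanded pose from where the row before left it; what a row does not reach is not made up. A row lasts 1/12 s, in which the tool goes at most 41.7 mm and 7.16 degrees, less where a joint would pass 70% of its speed; a pose out of reach is approached as far as the arm can. A call is refused whole if a number of a shift passes 1 or a number of a turn 1, either way. A call with a gripper value outside its range is refused whole. The fingers move at their own pace and stop on an object; the grip force is fixed at half the most. Time passes only in rows, so rows that do not move let the fingers close. It gives the time, the measured TCP pose, the force, the opening and the grip force at its end, in the units of the state.
- readout.get_obs(): the state, without advancing time (a new reading comes with each control period).
- vision.get_image(name): name is "scene" or "side" or "wrist"; returns the picture (480x640x3 uint8, red, green, blue); there is no depth.
- vision.camera_params(name): a dict with "fx", "fy", "cx", "cy" (pixels), "D" ([k1, k2, p1, p2, k3] as OpenCV has them; the pictures are not rectified), "rvec" (rotation vector, rad) and "tvec" (3), from world to camera coordinates, as OpenCV has them; the wrist camera has in their place "hand_eye" (4x4, takes a point from camera to tool coordinates, whose origin is the TCP and whose axes are the flange's). Camera axes: x right, y down, z forward; pixel columns grow to the right and rows downward; lengths in mm; the calibration is good to about 2 mm. A picture is of the moment at which its call begins: read the wrist's pose just before it. camera_params takes no time and is no camera call.
- close_job(): hands the job in; it is judged then, once.
The state is a dict: "t": time; "qpos": joint angles; "qvel": joint speeds; "joint_torque": joint torques, N m; "ee_pos": TCP position; "orientation": TCP orientation; "ft_force": force on the tool from outside, world axes, zero at the start; "moment": the same for the moment, N m; "width": finger opening in mm; "grasp_force": force on a finger pad.
Only numpy, scipy, OpenCV 4.12 (cv2) and the standard library are available. Lean on these libraries where they do the work, as an engineer would, in place of code of your own. Each camera call takes 0.05 s, during which the arm holds its last target. There are 200 camera calls.

## Working session

There is one attempt and no reset: what is moved stays moved. The work goes in short steps, Python scripts to look and compute and a tool call to move; the robot and the scene stay as the last step left them, time stands still between calls to the robot, and variables do not carry over. Pictures are saved under pics/ and viewed, at most 10 in all, crops included, and the job is handed in when it is done.

Besides the shell and the picture viewer there is one more tool, called after "Request:" as name(argument=value, ...) on one line, values as JSON. servo_tool: Moves the arm, as the interface text tells. Its arguments: {"type":"object","properties":{"plan":{"type":"array"}},"required":["plan"]}

```bash
mkdir -p pics
python3 - <<'E'
from workcell import readout, vision
import cv2,numpy as np
for n in("scene","side"):
    im=vision.get_image(n); cv2.imwrite(f"pics/{n}0.png",im[:,:,::-1])
    p=vision.camera_params(n); R=cv2.Rodrigues(np.array(p["rvec"],float))[0]; print(n,p,"campos",-R.T@np.array(p["tvec"]).ravel())
print(vision.camera_params("wrist")); o=readout.get_obs(); print(o)
E
```

```text
scene {'fx': 457.15990860568405, 'fy': 457.15990860568405, 'cx': 314.99228692093425, 'cy': 237.8362968595634, 'D': array([-0.10809789,  0.        ,  0.        ,  0.        ,  0.        ]), 'rvec': array([ 1.05190909,  2.37038822, -1.09324807]), 'tvec': array([ 298.12972035, -235.81275846, 1214.76623581])} campos [988.58895779 510.28922794 618.41957541]
side {'fx': 516.756349802576, 'fy': 516.756349802576, 'cx': 323.4517328108117, 'cy': 236.57467209828673, 'D': array([-0.03631252,  0.        ,  0.        ,  0.        ,  0.        ]), 'rvec': array([ 0.61613375, -2.65963957,  1.14274294]), 'tvec': array([524.86440374, 165.55578885, 894.40346979])} campos [232.85764664 710.93648283 737.01802019]
{'fx': 418.6503607522487, 'fy': 418.6503607522487, 'cx': 322.70007122885585, 'cy': 237.46619306248456, 'D': array([-0.02777025,  0.        ,  0.        ,  0.        ,  0.        ]), 'hand_eye': array([[ 2.25119456e-04, -9.61609636e-01, -2.74420950e-01,
         7.60474763e+01],
       [ 9.99999907e-01,  3.17317193e-04, -2.91580637e-04,
        -6.46922310e-01],
       [ 3.67465236e-04, -2.74420859e-01,  9.61609618e-01,
        -8.30783333e+01],
       [ 0.00000000e+00,  0.00000000e+00,  0.00000000e+00,
         1.00000000e+00]])}
{'t': 0.1, 'qpos': array([-1.16401222e+00,  4.23761927e-01,  1.63060711e+00,  1.14364711e-07,
        1.08862560e+00, -1.89980259e-02]), 'qvel': array([ 9.42345588e-04, -9.76167216e-04, -1.65064159e-03, -8.07930236e-04,
       -7.10391063e-05, -1.46698222e-03]), 'joint_torque': array([ 2.08568730e-03, -5.45615280e+01, -2.74326020e+01,  6.46337285e-02,
        1.87902083e-02, -3.10735757e-06]), 'ee_pos': array([ 258.01273726, -568.82054632,  301.98346145]), 'orientation': array([-3.06932387e+00, -6.63485600e-01,  4.23984525e-04]), 'ft_force': array([-0.3276813 ,  0.20934731, -1.04928802]), 'moment': array([ 0.01548005, -0.0072692 , -0.0177442 ]), 'grasp_force': 0.0, 'width': 87.70692515199184}
```

View pics/scene0.png

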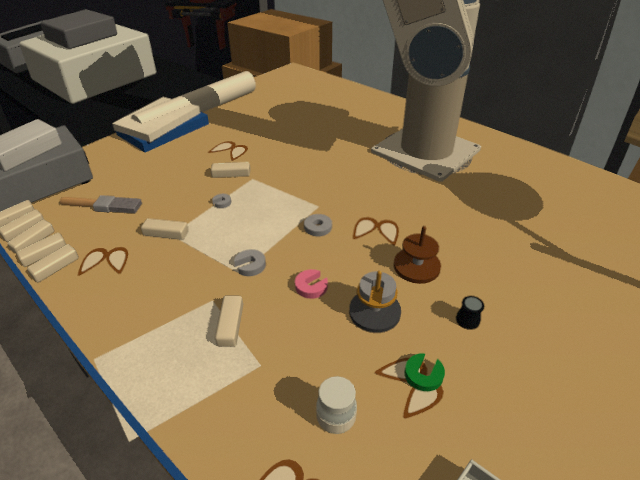

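View pics/side0.png

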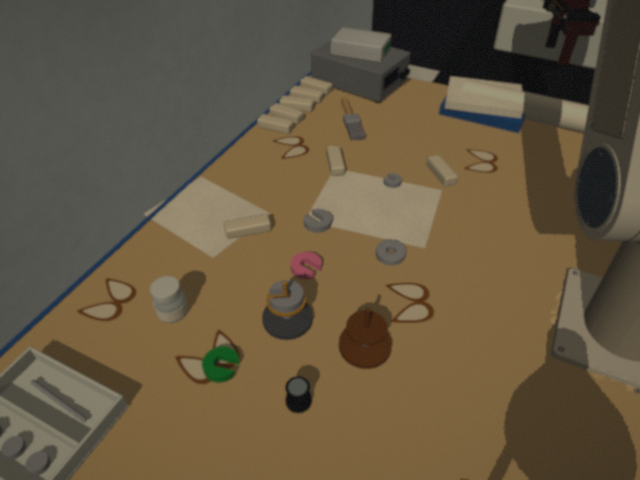

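Scene view: there are three grey discs. One is slotted at (250,262), one has a closed hole at (318,225), and one is small at (222,201). The brass-tray hanger on a dark foot is at (376,300); the brown one at (418,258) is a look-alike. The pink (311,284) and green (425,372) discs are decoys. In the side view the slotted disc is at (319,220) and the hanger at (288,308). I'll confirm in an enlarged crop.

```bash
cat > h.py <<'E'
import cv2,numpy as np
from workcell import readout,vision
from scipy.spatial.transform import Rotation as Ro
def cam(n,obs=None):
    p=vision.camera_params(n); K=np.array([[p["fx"],0,p["cx"]],[0,p["fy"],p["cy"]],[0,0,1]])
    if n=="wrist":
        T=np.eye(4);T[:3,:3]=Ro.from_rotvec(obs["orientation"]).as_matrix();T[:3,3]=obs["ee_pos"]
        W=np.linalg.inv(T@p["hand_eye"]);R,t=W[:3,:3],W[:3,3]
    else: R=cv2.Rodrigues(np.array(p["rvec"],float))[0];t=np.array(p["tvec"]).ravel()
    return K,np.array(p["D"],float),R,t
def onplane(c,uv,z):
    K,D,R,t=c; q=cv2.undistortPoints(np.array(uv,float).reshape(-1,1,2),K,D).reshape(-1,2)
    d=np.c_[q,np.ones(len(q))]@R; o=-R.T@t
    return o+d*((z-o[2])/d[:,2])[:,None]
def proj(c,P):
    K,D,R,t=c; return cv2.projectPoints(np.array(P,float).reshape(-1,1,3),cv2.Rodrigues(R)[0],t,K,D)[0].reshape(-1,2)
E
python3 - <<'E'
from h import *
a=cv2.imread("pics/scene0.png");b=cv2.imread("pics/side0.png")
A=cv2.resize(a[230:340,225:405],None,fx=4,fy=4,interpolation=2)[:, :720]
B=cv2.resize(b[195:340,250:325],None,fx=4,fy=4,interpolation=2)
cv2.imwrite("pics/crop1.png",A)
print("disc",onplane(cam("scene"),[(250,260)],15),onplane(cam("side"),[(319,218)],15))
print("hanger top",onplane(cam("scene"),[(379,271)],101),onplane(cam("side"),[(288,285)],101), "foot",onplane(cam("scene"),[(375,308)],10),onplane(cam("side"),[(288,315)],10))
print("closed",onplane(cam("scene"),[(318,223)],15),"pink",onplane(cam("scene"),[(311,282)],15))
E
```

```text
disc [[608.49185071 -16.55162289  15.        ]] [[604.589379   -19.07918027  15.        ]]
hanger top [[542.01822573 232.08708794 101.        ]] [[532.05644188 237.62191666 101.        ]] foot [[541.26201321 232.17234373  10.        ]] [[540.83277057 231.31750357  10.        ]]
closed [[437.89567504   5.30725958  15.        ]] pink [[572.8769837  110.38461432  15.        ]]
```

View pics/crop1.png

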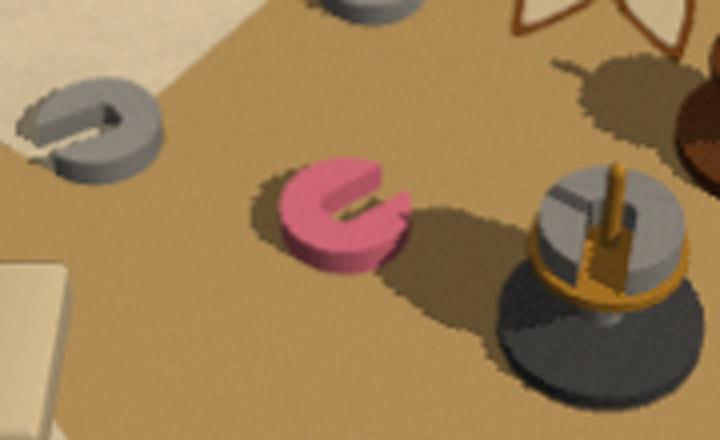

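The crop shows the loose disc with its slot mouth at the left, about (235,266) in the scene image. The hung disc has a dark streak that may be the stem's shadow, and its visible gap faces the camera. I'll check the slot directions numerically.

Run:
```python
from h import *
c=cam("scene")
P=onplane(c,[(249.7,260),(235.5,266.3)],15);d=P[1]-P[0];print(P,np.degrees(np.arctan2(d[1],d[0])),np.hypot(*d[:2]))
for a in range(-180,180,30):
    r=np.radians(a);P=[[541.5+30*np.cos(r),232+30*np.sin(r),z] for z in(71,56)]
    print(a,((proj(c,P)-[225,230])*4).round().tolist(), proj(cam("side"),P[:1]).round(1).tolist())
print(((proj(c,[[541.5,232,71]])-[225,230])*4))
```

```text
[[608.87935703 -16.98413559  15.        ]
 [638.53931257 -24.10107707  15.        ]] -13.493088687068479 30.50186581612405
-180 [[653.0, 176.0], [650.0, 201.0]] [[301.4, 298.7]]
-150 [[619.0, 164.0], [616.0, 189.0]] [[303.4, 291.7]]
-120 [[582.0, 166.0], [580.0, 191.0]] [[300.7, 285.1]]
-90 [[553.0, 180.0], [551.0, 205.0]] [[294.1, 280.7]]
-60 [[538.0, 204.0], [536.0, 229.0]] [[285.4, 279.4]]
-30 [[543.0, 232.0], [541.0, 257.0]] [[276.7, 281.6]]
0 [[566.0, 256.0], [564.0, 281.0]] [[270.2, 286.7]]
30 [[602.0, 269.0], [599.0, 293.0]] [[267.8, 293.6]]
60 [[640.0, 267.0], [637.0, 292.0]] [[270.1, 300.4]]
90 [[670.0, 251.0], [667.0, 276.0]] [[276.7, 305.2]]
120 [[684.0, 226.0], [680.0, 251.0]] [[285.9, 306.6]]
150 [[677.0, 198.0], [673.0, 223.0]] [[294.9, 304.2]]
[[610.64393166 215.00164117]]
```

Request:
servo_tool(plan=[[[-1,0.54,0.86,0,0,0,0],[-1,0.54,0.86,0,0,0,0],[-1,0.54,0.86,0,0,0,0],[-1,0.54,0.86,0,0,0,0],[-1,0.54,0.86,0,0,0,0]]])

```text
t: 0.52
ee_pos: [366.6, -395.4, 302.4]
orientation: [-3.07, -0.663, 0.0]
ft_force: [-0.1, -0.4, 0.0]
width: 87.6
grasp_force: 0.0
```

Request:
servo_tool(plan=[[[-1,0.54,0.85,0,0,0,-0.7],[-1,0.54,0.85,0,0,0,-0.7],[-1,0.54,0.85,0,0,0,-0.7],[-1,0.54,0.85,0,0,0,-0.7],[-1,0.54,0.85,0,0,0,-0.7]]])

```text
t: 0.93
ee_pos: [474.7, -225.3, 302.6]
orientation: [-3.136, -0.184, 0.0]
ft_force: [0.3, -1.1, 0.1]
width: 87.9
grasp_force: 0.0
```

Request:
servo_tool(plan=[[[-1,0.54,0.85,0,0,0,-0.7],[-1,0.54,0.85,-0.3,0,0,-0.7],[-1,0.54,0.85,-0.3,0,0,-0.7],[-1,0.54,0.85,-0.3,0,0,-0.7],[-1,0.5,0.85,-0.3,0,0,-0.7]]])

```text
t: 1.35
ee_pos: [580.8, -56.1, 254.3]
orientation: [3.128, -0.295, 0.0]
ft_force: [1.2, -0.4, -0.0]
width: 87.8
grasp_force: 0.0
```

Request:
servo_tool(plan=[[[-1,0.4,0.9,-0.1,0,0,-0.6],[-1,0,0,0,0,0,0],[-1,0,0,0,0,0,0]]])

```text
t: 1.6
ee_pos: [596.1, -20.2, 250.1]
orientation: [3.12, -0.365, -0.002]
ft_force: [0.6, 0.0, 0.2]
width: 87.8
grasp_force: 0.0
```

Run:
```python
from h import *
import pickle
o=readout.get_obs(); im=vision.get_image("wrist"); cv2.imwrite("pics/w1.png",im[:,:,::-1]); pickle.dump(o,open("o1.pkl","wb"))
c=cam("wrist",o);print(o["t"],o["ee_pos"],o["orientation"],proj(c,[[608,-17,15],[638,-24,15],[541.5,232,71]]))
```

```text
1.6 [596.10230147 -20.23542204 250.06267323] [ 3.12005125e+00 -3.65421981e-01 -2.41419445e-03] [[316.40446913 204.40582749]
 [316.0868285  164.22269634]
 [  9.11710475 382.74498832]]
```

View pics/w1.png

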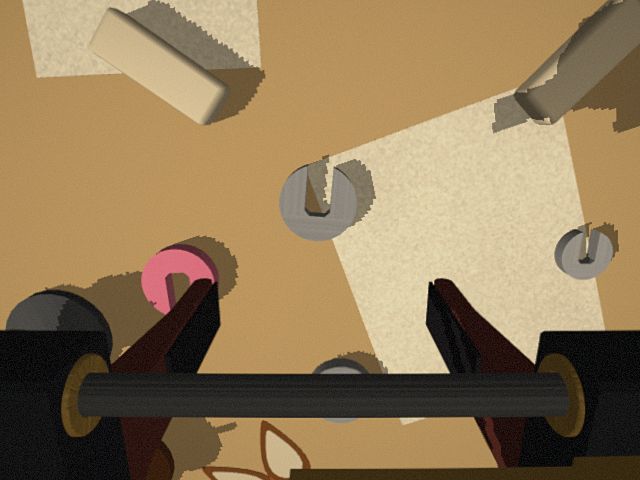

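The wrist view shows the loose disc at about (318,201) with its slot mouth at (320,164), pointing away from the robot. The small disc is at (585,252), the closed one at (340,380), and pink at (180,285).

Run:
```python
from h import *
import pickle
o=pickle.load(open("o1.pkl","rb"));c=cam("wrist",o);im=cv2.imread("pics/w1.png")
hsv=cv2.cvtColor(im,cv2.COLOR_BGR2HSV);m=((hsv[...,1]<40)&(hsv[...,2]>70)).astype(np.uint8)
m=cv2.morphologyEx(m,cv2.MORPH_OPEN,np.ones((3,3),np.uint8))
n,l,s,ct=cv2.connectedComponentsWithStats(m);k=l[215,292];print(s[k])
cn=max(cv2.findContours((l==k).astype(np.uint8),0,1)[0],key=len).reshape(-1,2)
P=onplane(c,cn,15)[:,:2]
from scipy.optimize import least_squares
f=least_squares(lambda p:np.minimum(0,0)+ (np.hypot(*(P-p[:2]).T)-30),[608,-17],loss="cauchy",f_scale=1);print(f.x,np.sort(abs(f.fun))[[len(P)//4,len(P)//2]])
E1=onplane(c,[(317.5,213),(320.5,164)],15);d=E1[1]-E1[0];print(E1,np.degrees(np.arctan2(d[1],d[0])))
R=Ro.from_rotvec(o["orientation"]).as_matrix();print("toolx",np.degrees(np.arctan2(R[1,0],R[0,0])))
# slot interior edge points
r=np.hypot(*(P-f.x).T);Q=P[r<26];q=Q-f.x
def slot(a):
    a=a[0];v=-q[:,0]*np.sin(a)+q[:,1]*np.cos(a);u=q[:,0]*np.cos(a)+q[:,1]*np.sin(a);v=v[u>-5];return np.abs(np.abs(v)-10).mean()
A=np.radians(np.arange(-60,60,1));g=[slot([a]) for a in A];print(len(q),np.degrees(A[np.argmin(g)]),min(g))
```

```text
[ 280  166   77   75 3311]
[608.84232049 -18.34479155] [0.42367166 0.74695287]
[[601.19466019 -16.23204299  15.        ]
 [637.39405919 -27.27253599  15.        ]] -16.96123714594803
toolx -13.36017203383961
105 -18.0 0.42055699019906223
```

Request:
servo_tool(plan=[[[-1,0.32,0.05,-0.7,0,0,-0.8],[-1,0,0,-0.9,0,0,0],[-1,0,0,-0.9,0,0,0],[-1,0,0,-0.7,0,0,0],[-1,0,0,-0.5,0,0,0]]])

```text
t: 2.07
ee_pos: [607.0, -22.0, 100.7]
orientation: [3.104, -0.483, -0.005]
ft_force: [0.1, -0.4, 0.5]
width: 87.4
grasp_force: 0.0
```

Request:
servo_tool(plan=[[[-1,0,0,-0.25,0,0,0],[-1,0,0,0,0,0,0],[-1,0,0,0,0,0,0]]])

```text
t: 2.32
ee_pos: [608.8, -21.2, 93.5]
orientation: [3.104, -0.482, 0.0]
ft_force: [1.1, 0.2, -0.1]
width: 87.7
grasp_force: 0.0
```

Request:
servo_tool(plan=[[[-1,0,0.07,-0.24,0,0,0],[-1,0,0,0,0,0,0],[1,0,0,0,0,0,0],[1,0,0,0,0,0,0],[1,0,0,0,0,0,0]]])

```text
t: 2.73
ee_pos: [609.2, -17.2, 84.0]
orientation: [-3.105, 0.48, -0.002]
ft_force: [-0.1, -0.3, 0.6]
width: 71.2
grasp_force: 0.0
```

Request:
servo_tool(plan=[[[1,0,0,0,0,0,0],[1,0,0,0,0,0,0],[1,0,0,0,0,0,0]]])

```text
t: 2.98
ee_pos: [609.0, -17.4, 83.8]
orientation: [3.104, -0.48, 0.001]
ft_force: [-0.6, -1.2, 4.3]
width: 58.7
grasp_force: 30.0
```

Request:
servo_tool(plan=[[[1,0,0,0.5,0,0,0],[1,0,0,0.9,0,0,0],[1,0,0,0.9,0,0,0],[1,-0.2,0.4,0.8,0,0,0],[1,-0.4,0.7,0.6,0,0,0]]])

```text
t: 3.4
ee_pos: [586.6, 25.5, 234.0]
orientation: [-3.103, 0.485, -0.007]
ft_force: [0.5, 0.9, -2.7]
width: 59.2
grasp_force: 30.0
```

Request:
servo_tool(plan=[[[1,-0.4,0.8,0.4,0,0,0],[1,-0.5,0.85,0,0,0,0],[1,-0.5,0.85,0,0,0,0],[1,-0.5,0.85,0,0,0,0],[1,-0.4,0.85,0,0,0,0]]])

```text
t: 3.82
ee_pos: [490.7, 195.9, 247.1]
orientation: [3.104, -0.481, -0.002]
ft_force: [0.6, 0.3, -3.7]
width: 59.4
grasp_force: 30.0
```

Request:
servo_tool(plan=[[[1,-0.4,0.8,0,0,0,0],[1,-0.2,0.5,0,0,0,0],[1,0,0.2,0,0,0,0],[1,0,0,0,0,0,0],[1,0,0,0,0,0,0]]])

```text
t: 4.23
ee_pos: [468.9, 254.5, 247.1]
orientation: [3.104, -0.479, -0.0]
ft_force: [0.6, -0.3, -3.1]
width: 59.0
grasp_force: 30.0
```

Run:
```python
from h import *
import pickle
o=readout.get_obs(); im=vision.get_image("wrist"); cv2.imwrite("pics/w2.png",im[:,:,::-1]); pickle.dump(o,open("o2.pkl","wb"))
c=cam("wrist",o);print(o["t"],o["ee_pos"],o["orientation"],o["width"],proj(c,[[541.5,232,71],[541.5,232,101]]))
```

```text
4.2333 [468.92940559 254.53669445 247.1191679 ] [ 3.10430738e+00 -4.79167804e-01 -2.87497152e-04] 59.02560717936794 [[323.82409218 117.06742871]
 [324.01138348 116.921412  ]]
```

View pics/w2.png

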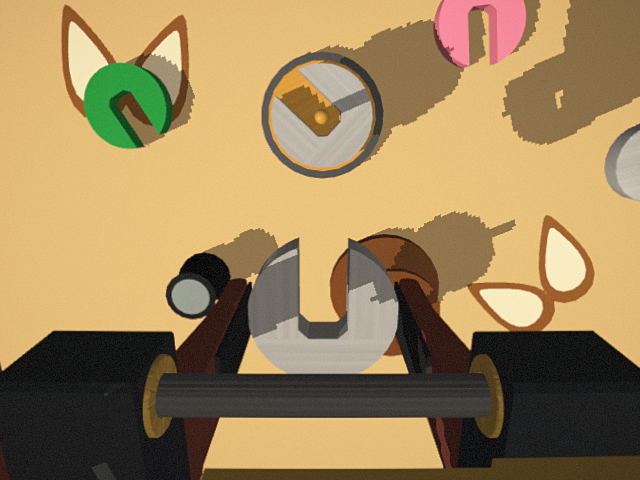

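The wrist view shows the hung disc at about (322,115), stem top at (320,117). Its slot points up-left, away from the robot, which disagrees with the text, so I'll go by what the picture shows. The held disc is square in the grip, with its slot from (323,330) to (324,240).

Run:
```python
from h import *
import pickle
o=pickle.load(open("o2.pkl","rb"));c=cam("wrist",o)
ang=lambda E:np.degrees(np.arctan2(*(E[1]-E[0])[1::-1]))
for e in([(312,137),(275,97)],[(340,108),(301,72)]): 
    P=onplane(c,e,71);print(P.round(1),ang(P))
print("stem",onplane(c,[(320,117)],101),"tray",onplane(c,[(322,115)],56),"onscene",onplane(cam("scene"),[(379,271.5)],101))
z=o["ee_pos"][2]-83.8+15
P=onplane(c,[(323,325),(324,239),(248,300),(398,305)],z);print("held",P.round(1),ang(P[:2]))
R=Ro.from_rotvec(o["orientation"]).as_matrix();print("toolx",np.degrees(np.arctan2(R[1,0],R[0,0])))
print(((P-o["ee_pos"])@R).round(1),o["qpos"])
```

```text
[[532.6 242.3  71. ]
 [561.1 256.   71. ]] 25.675310385429633
[[543.6 221.3  71. ]
 [569.6 237.   71. ]] 31.14294969120309
stem [[542.09915267 234.02863864 101.        ]] tray [[543.06602923 232.65949053  56.        ]] onscene [[542.92950103 232.7609234  101.        ]]
held [[464.8 256.9 178.3]
 [499.  245.7 178.3]
 [484.2 281.8 178.3]
 [464.2 225.9 178.3]] -18.126437420163466
toolx -17.54937092495856
[[ -4.6  -1.   68.8]
 [ 31.4  -0.7  68.8]
 [  6.3 -30.6  68.8]
 [  4.2  28.7  68.8]] [ 4.75132012e-01  3.65461901e-01  1.87439132e+00 -4.00862181e-04
  9.02194255e-01  2.35247118e+00]
```

Hung slot measures about 28.5°, so the loose disc must point at about 208.5°. That is a +226° turn, since the other direction would exceed joint 6's range.

Request:
servo_tool(plan=[[[1,0.4,-0.1,0,0,0,1],[1,0.4,-0.1,0,0,0,1],[1,0.4,-0.1,0,0,0,1],[1,0.4,-0.1,0,0,0,1],[1,0.27,-0.12,0,0,0,1]]])

```text
t: 4.7
ee_pos: [545.6, 232.0, 247.3]
orientation: [3.135, 0.206, 0.001]
ft_force: [0.5, 0.2, -3.1]
width: 59.1
grasp_force: 30.0
```

Request:
servo_tool(plan=[[[1,0,0,0,0,0,1],[1,0,0,0,0,0,1],[1,0,0,0,0,0,1],[1,0,0,0,0,0,1],[1,0,0,0,0,0,1]]])

```text
t: 5.12
ee_pos: [544.2, 232.0, 247.0]
orientation: [3.016, 0.879, -0.001]
ft_force: [-0.3, 0.4, -1.8]
width: 59.2
grasp_force: 30.0
```

Request:
servo_tool(plan=[[[1,0,0,0,0,0,1],[1,0,0,0,0,0,1],[1,0,0,0,0,0,1],[1,0,0,0,0,0,1],[1,0,0,0,0,0,1]]])

```text
t: 5.53
ee_pos: [544.2, 232.0, 247.1]
orientation: [2.754, 1.511, -0.001]
ft_force: [-0.1, -0.3, -3.4]
width: 59.4
grasp_force: 30.0
```

Request:
servo_tool(plan=[[[1,0,0,0,0,0,1],[1,0,0,0,0,0,1],[1,0,0,0,0,0,1],[1,0,0,0,0,0,1],[1,0,0,0,0,0,1]]])

```text
t: 5.95
ee_pos: [544.2, 232.0, 247.1]
orientation: [-2.362, -2.071, 0.001]
ft_force: [-0.7, -0.4, -2.8]
width: 59.2
grasp_force: 30.0
```

Request:
servo_tool(plan=[[[1,0,0,0,0,0,1],[1,0,0,0,0,0,1],[1,0,0,0,0,0,1],[1,0,0,0,0,0,1],[1,0,0,0,0,0,1]]])

```text
t: 6.37
ee_pos: [544.2, 232.0, 247.1]
orientation: [-1.857, -2.533, 0.001]
ft_force: [0.2, 0.1, -2.2]
width: 59.0
grasp_force: 30.0
```

Request:
servo_tool(plan=[[[1,0,0,0,0,0,1],[1,0,0,0,0,0,1],[1,0,0,0,0,0,1],[1,0,0,0,0,0,1],[1,0,0,0,0,0,1]]])

```text
t: 6.78
ee_pos: [544.2, 232.0, 247.1]
orientation: [-1.265, -2.875, 0.001]
ft_force: [-0.2, -0.7, -3.6]
width: 59.0
grasp_force: 30.0
```

Request:
servo_tool(plan=[[[1,0,0,0,0,0,1],[1,0,0,0,0,0,1],[1,0,0,0,0,0,1],[1,0,0,0,0,0,1],[1,0,0,0,0,0,1]]])

```text
t: 7.2
ee_pos: [544.2, 232.0, 247.1]
orientation: [-0.613, -3.081, 0.001]
ft_force: [0.3, 0.8, -2.9]
width: 59.3
grasp_force: 30.0
```

Request:
servo_tool(plan=[[[1,0,0,0,0,0,1],[1,0,0,0,0,0,1],[1,0,0,0,0,0,1],[1,0,0,0,0,0,1],[1,0,0,0,0,0,1]]])

```text
t: 7.62
ee_pos: [544.2, 232.0, 247.1]
orientation: [0.069, -3.14, 0.001]
ft_force: [-0.4, 0.9, -3.2]
width: 59.1
grasp_force: 30.0
```

Request:
servo_tool(plan=[[[1,0,0,0,0,0,1],[1,0,0,0,0,0,1],[1,0,0,0,0,0,1],[1,0,0,0,0,0,1],[1,0,0,0,0,0,1]]])

```text
t: 8.03
ee_pos: [544.2, 232.0, 247.1]
orientation: [0.747, -3.051, 0.0]
ft_force: [-0.5, -0.7, -3.4]
width: 59.2
grasp_force: 30.0
```

Request:
servo_tool(plan=[[[1,0,0,0,0,0,0.2],[1,0,0,0,0,0,0],[1,0,0,0,0,0,0]]])

```text
t: 8.28
ee_pos: [543.9, 233.0, 247.2]
orientation: [0.765, -3.047, 0.0]
ft_force: [-0.0, -0.1, -2.9]
width: 59.1
grasp_force: 30.0
```

Run:
```python
from h import *
import pickle
o=readout.get_obs(); im=vision.get_image("wrist"); cv2.imwrite("pics/w3.png",im[:,:,::-1]); pickle.dump(o,open("o3.pkl","wb"))
c=cam("wrist",o);R=Ro.from_rotvec(o["orientation"]).as_matrix();print("toolx",np.degrees(np.arctan2(R[1,0],R[0,0])),R[:,2])
print(o["t"],o["ee_pos"],o["width"],o["qpos"],proj(c,[[542.5,233,71],[542.5,233,101]]))
```

```text
toolx -151.81448293694206 [-2.99085381e-04 -1.91070311e-04 -9.99999937e-01]
8.2833 [543.8940996  232.97571716 247.23200732] 59.078417619297404 [ 3.84614644e-01  4.43154713e-01  1.74595820e+00 -7.96187650e-05
  9.52828665e-01 -1.67806562e+00] [[322.684438   236.04105398]
 [322.70255168 250.12235132]]
```

View pics/w3.png

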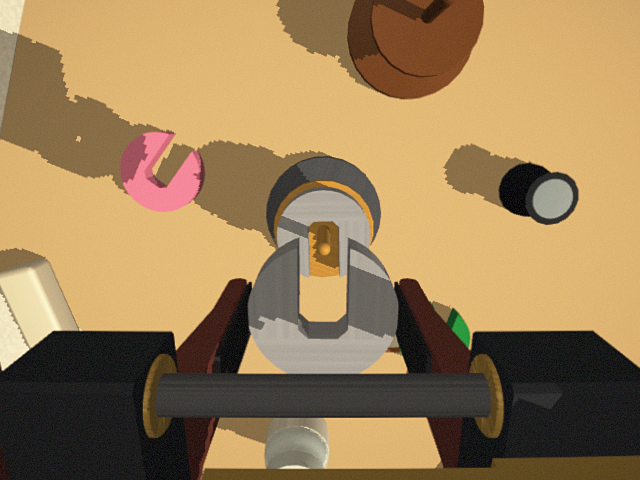

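The stem at (325,250) lies on the held slot's midline (323), and the hung slot opens the opposite way. Descending.

Request:
servo_tool(plan=[[[1,0,0.02,-0.4,0,0,0],[1,0,0,-0.5,0,0,0],[1,0,0,-0.5,0,0,0],[1,0,0,-0.4,0,0,0],[1,0,0,-0.3,0,0,0]]])

```text
t: 8.75
ee_pos: [543.2, 234.4, 161.9]
orientation: [0.768, -3.045, 0.0]
ft_force: [-1.4, -0.5, -3.4]
width: 59.1
grasp_force: 30.0
```

Request:
servo_tool(plan=[[[1,0,0,-0.1,0,0,0],[1,0,0,-0.05,0,0,0],[1,0,0,0,0,0,0],[1,0,0,0,0,0,0]]])

```text
t: 9.08
ee_pos: [544.2, 235.0, 158.2]
orientation: [-0.77, 3.044, 0.0]
ft_force: [-0.7, -0.6, -2.3]
width: 59.1
grasp_force: 30.0
```

Request:
servo_tool(plan=[[[1,0,-0.03,-0.05,0,0,0],[1,0,0,-0.03,0,0,0],[1,0,0,0,0,0,0],[1,0,0,0,0,0,0]]])

```text
t: 9.42
ee_pos: [544.0, 233.6, 154.8]
orientation: [-0.77, 3.045, 0.0]
ft_force: [0.6, -1.8, 0.3]
width: 59.6
grasp_force: 30.0
```

Contact: the weight has come off the wrist. Releasing and withdrawing.

Request:
servo_tool(plan=[[[-0.6,0,0,0,0,0,0],[-0.8,0,0,0,0,0,0],[-1,0,0,0,0,0,0],[-1,0,0,0,0,0,0],[-1,0,0,0,0,0,0]]])

```text
t: 9.83
ee_pos: [543.6, 233.6, 154.2]
orientation: [-0.771, 3.045, 0.0]
ft_force: [0.0, -0.6, -0.2]
width: 86.9
grasp_force: 0.0
```

Request:
servo_tool(plan=[[[-1,0,0,0,0,0,0],[-1,0,0,0.3,0,0,0],[-1,0,0,0.6,0,0,0],[-1,0,0,0.8,0,0,0],[-1,0,0,0.8,0,0,0]]])

```text
t: 10.25
ee_pos: [543.1, 233.4, 255.5]
orientation: [0.77, -3.044, 0.0]
ft_force: [0.3, 0.3, 0.0]
width: 87.6
grasp_force: 0.0
```

Request:
servo_tool(plan=[[[-1,0.2,0.2,0.6,0,0,0],[-1,0.5,0.3,0.3,0,0,0],[-1,0.5,0.3,0,0,0,0],[-1,0.4,0.2,0,0,0,0],[-1,0,0,0,0,0,0]]])

```text
t: 10.67
ee_pos: [610.0, 274.9, 291.8]
orientation: [-0.77, 3.042, 0.001]
ft_force: [-0.2, -0.2, 0.1]
width: 87.7
grasp_force: 0.0
```

Run:
```python
from h import *
o=readout.get_obs(); im=vision.get_image("wrist"); s=vision.get_image("scene")
c=cam("wrist",o);u,v=proj(c,[[542.5,233,86]])[0];u2,v2=proj(cam("scene"),[[542.5,233,71]])[0];print(o["t"],u,v,o["width"])
f=lambda i,u,v,h:cv2.resize(i[max(0,int(v)-h):int(v)+h,int(u)-h:int(u)+h],(390,390),interpolation=2)
cv2.imwrite("pics/fin.png",np.hstack([f(im,u,v,100),f(s,u2,v2,50)])[:,:,::-1])
```

```text
10.6667 314.63033639392114 108.95928075103177 87.71296884059902
```

View pics/fin.png

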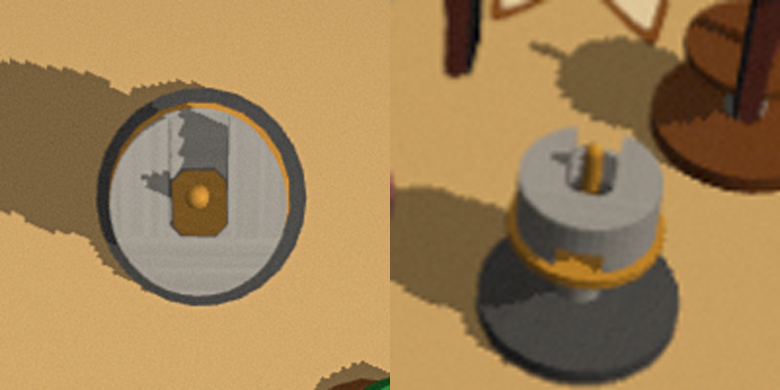

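The new disc lies flat and concentric on the first. Its slot, at the top of the left crop, is opposite the hung disc's slot at the lower front of the right crop, and the stem sits in the middle.

```bash
python3 -c "
from workcell import close_job
print(close_job())"
```

```text
the job is handed in; nothing more can be done
None
```

The matching disc now hangs flat on the first one with their slots pointing opposite ways; the job took about 11 s and is handed in (no verdict was returned), and I set the direction from the camera because the hung disc's slot faced away from the robot, not toward it as described.

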